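# Press the popped lids home and shut the shelf flap

## Task

Before the shower steams up the bathroom, shut the shelf under the mirror: with the fingertips lightly press down the popped-up lid of the swab tub, then that of the round pill box, then that of the small glass jar, each until it sits fully home, and last of all push the swing flap shut with the outside of the fingers. Press gently and only touch: do not pick up, shift or tip the containers, and leave the mug, the eyelash curler and everything else where they are.

Things in the scene. Friction and masses are not known exactly. Their poses are not given: they have to be found in the camera images.
- shelf: Fixed clear acrylic shelf, open on top, 190 (x) by 460 (y) mm. Origin on the counter under its centre; +x its back, +y its left seen from the robot. Deck top at z = 30 mm; side walls and the fixed right half of the front reach z = 87 mm, back rim 52 mm. Containers and mug stand in one row, 35 mm in front of its centre line, about 100 mm apart, in any order.
- flap (a joint): Swing flap at the shelf's front left, rad: 0 = shut (firm stop), grows as its free edge swings out towards the robot; starts 0.40 to 0.75. Clear panel 190 mm long, 4 mm thick, z = 12 to 86 mm, aluminium trim on top and free edge. Upright hinge at the left corner; friction about 0.4 N at 100 mm, stays where left. Shuts when pushed away from the robot.
- flap_hinge (a point): On the flap's hinge axis at the top, 85 mm above the counter, in the middle of the panel's thickness. Fixed to the shelf at shelf x = -99 mm, y = +222 mm.
- flap_edge (a point): Top of the flap's free edge, 85 mm above the counter, 190 mm from the hinge; it moves with the flap.
- tub: Swab tub, the biggest container: clear round tub of cotton swabs, 72 mm across, with a flat white lid. Loose, 0.1 to 0.2 kg, upright. Origin at the centre of its underside, z up. Seated, its top is 74 mm above the deck.
- tub_lid (a joint): Flat round lid of the swab tub, 73 mm across. Joint: 0.000 = popped up 8 mm, 0.008 = fully home on its stop; it starts between 0 and 0.0015. The lid slides straight down against about 3 N of friction and stays where it is left, no spring.
- tub_top (a point): Centre of the top face of the swab tub's lid; moves with the lid; 82 mm above the deck when popped up.
- pillbox: Round white plastic pill box, low and flat, 70 mm across. Loose, 0.06 to 0.15 kg, upright. Origin at the centre of its underside. Seated, its top is 30 mm above the deck.
- pillbox_lid (a joint): Flat round lid of the pill box, 70 mm across, with seven fine radial lines. Joint: 0.000 = popped up 8 mm, 0.008 = fully home on its stop; it starts between 0 and 0.0015. The lid slides straight down against about 3 N of friction and stays where it is left, no spring.
- pillbox_top (a point): Centre of the top face of the pill box lid; moves with the lid; 38 mm above the deck when popped up.
- jar: Small glass jar, the narrowest container, 48 mm across. Loose, 0.1 to 0.22 kg, upright. Origin at the centre of its underside. Seated, its top is 48 mm above the deck.
- jar_lid (a joint): Flat round aluminium lid of the jar, 43 mm across. Joint: 0.000 = popped up 8 mm, 0.008 = fully home on its stop; it starts between 0 and 0.0015. The lid slides straight down against about 3 N of friction and stays where it is left, no spring.
- jar_top (a point): Centre of the top face of the jar's lid; moves with the lid; 56 mm above the deck when popped up.
- mug: Pink ceramic toothbrush mug, 85 mm high, 68 mm across, handle towards the back of the shelf; stands in the row of containers. Loose bystander. Origin at the centre of its underside.
- curler: Steel eyelash curler, about 95 by 45 mm, 9 mm thick, lying along the back of the deck. Loose bystander. Origin under its middle.
- spray_can: Aluminium spray can, 48 mm across, 150 mm high, on the counter to the right of the shelf. Loose bystander. Origin at the centre of its underside.
- lotion: White lotion bottle, 52 mm across, 140 mm high, on the counter to the left of the shelf. Loose bystander. Origin at the centre of its underside.
- nail_brush: Wooden nail brush, 40 by 90 mm, 30 mm high, on the counter in front of the shelf's right half. Loose bystander. Origin at the centre of its underside.
- soap_dish: White ceramic soap dish with a bar of soap, 85 by 120 mm, 27 mm high, on the counter to the left. Loose bystander. Origin at the centre of its underside.
- tumbler: Glass tumbler, 66 mm across, 100 mm high, on the counter to the right, far side. Loose bystander. Origin at the centre of its underside.
Things that resemble listed ones, but are neither listed nor needed, are in the scene too. What is shaped like the jar but orange or red is not meant. Leave any blue look-alike of the tub alone.

How it is judged:
On the way, in this order (a step that is already met when the one before it is completed fails the run):
1. the swab tub's lid is pressed home (within 2 mm of its stop) (value of joint tub_lid above 0.006 m), for 0.2 s.
2. the pill box's lid is pressed home (within 2 mm of its stop) (value of joint pillbox_lid above 0.006 m), for 0.2 s.
3. the jar's lid is pressed home (within 2 mm of its stop) (value of joint jar_lid above 0.006 m), for 0.2 s.
4. the swing flap is pushed shut (within 0.1 rad) (value of joint flap below 0.1 rad), for 0.2 s.
At the end, for the whole second after the job is handed in: All three lids are within 2 mm of fully home, the flap is within 0.1 rad of shut, and the three containers stand upright (0.1 rad), at rest and within 20 mm of where they began (value of joint each of tub_lid, pillbox_lid, jar_lid above 0.006 m and value of joint flap below 0.1 rad and angle between each of tub, pillbox, jar's own z axis and vertical below 0.1 rad and distance of each of tub, pillbox, jar from where it was at the start of the episode below 0.02 m and linear speed of each of tub, pillbox, jar below 0.02 m/s); the robot touches nothing.
It fails at once if a container is lifted more than 10 mm off the deck (height (world z) of any of tub, pillbox, jar above 0.04 m).
It fails at once if a container is shifted more than 20 mm or tipped over 0.3 rad (distance of any of tub, pillbox, jar from where it was at the start of the episode above 0.02 m or angle between any of tub, pillbox, jar's own z axis and vertical above 0.3 rad).
It fails at once if a container is pressed harder than 20 N (contact force between the arm and tub above 20 N or contact force between the arm and pillbox above 20 N or contact force between the arm and jar above 20 N).
It fails at once if the mug, curler or another bystander is shifted more than 25 mm or tipped over 0.3 rad (distance of any of mug, curler, spray_can, lotion, nail_brush, soap_dish, tumbler from where it was at the start of the episode above 0.025 m or angle between any of mug, curler, spray_can, lotion, nail_brush, soap_dish, tumbler's own z axis and vertical above 0.3 rad).
It also fails if it takes over 58 s, if anything falls off the work surface, if the arm or the gripper's body presses on something with over 40 N, if the wrist force passes 120 N, or if a joint passes its speed limit or range.

## Robot

A 6-joint arm with a two-finger parallel gripper is mounted at the origin on the work surface. World frame = base frame: x ahead of the robot, y to its left, z up, the work surface at z = 0. Lengths are in m, angles in rad, forces in N, time in s.
With the tool pointing down it reaches from about 0.35 to 0.775 m from the base axis. Payload 7.3 kg.
Tool frame: the origin (TCP) lies at the very end of the fingers, on their centre line; the grasp point (between the pads) lies 19 mm behind it (pinch_z is the distance from the TCP to the grasp point, in m); z points along the fingers, y is the line along which they close (so a half turn about z gives the same grasp; the last joint's range is limited). The gripper opens to 92 mm and grips with 3 to 60 N. Pads are 19 mm wide; open, the fingers measure 130 mm over their backs; the gripper's body (75 mm by 190 mm) begins 47 mm behind the grasp point.
Start: joints at [-1.25, 0.342, 1.524, -0, 1.275, -0.146], TCP at [0.236, -0.469, 0.227] pointing down, gripper open.
Joint ranges: [-2.53, 2.53], [-0.77, 2.02], [0.04, 2.7], [-1, 4.14], [0.28, 2.66], [-3.11, 3.11]. Speed limits (rad/s): [2.57, 2.57, 3.14, 3.14, 3.14, 3.14].

## Interface

Orientations are given as [roll, pitch, yaw] about the fixed x, y, z axes, in that order (R = Rz(yaw) Ry(pitch) Rx(roll)).
In Python, from cell import * gives the robot as it stands.
- The arm moves only by the tool arm_command, never from a script. Its arguments are lists of equal length, an entry for each row: "fingers": the gripper command: -1 is fully open, 1 is shut, values between are in proportion; "travel": the shift along the tool's x, y, z in m, a list of three; "dr": the turn, a rotation vector about the tool's x, y, z in degrees, a list of three. In form: {"fingers": [fingers, ...], "travel": [[x, y, z], ...], "dr": [[wx, wy, wz], ...]}. A call has 1 to 8 rows; each row is the pose to reach, as a shift and turn from the pose commanded when the call began, along the tool's axes at that moment; what a row does not reach only later rows make up. A row lasts 1/12 s, in which the tool goes at most 41.7 mm and 7.16 degrees, less where a joint would pass 70% of its speed; a pose out of reach is approached as far as the arm can. A call with a gripper value outside its range is refused whole. The fingers move at their own pace and stop on an object; "squeeze" is the grip in N (left out, the last holds). Time passes only in rows, so rows that repeat a pose let the fingers close. It gives the time, the measured TCP pose, the force, the opening and the grip force at its end, in the units of the state.
- observe(): the state, without advancing time (a new reading comes with each control period).
- read_camera(name): name is "scene" or "top" or "wrist"; returns a dict with "color" (384x512x3 uint8, blue, green, red), "z_map" (384x512 float32, m along the optical axis (not along the pixel's ray), 0 where there is no reading), "fx", "fy", "cx", "cy" (pixels), "R" (3x3) and "t" (3): a world point X has camera coordinates R X + t. Camera axes: x right, y down, z forward; pixel columns grow to the right and rows downward; lengths in m; the calibration is good to about 2 mm. A picture is of the moment at which its call begins.
- hand_in(): hands the job in; it is judged then, once.
The state is a dict: "time": time; "qpos": joint angles; "qvel": joint speeds; "joint_efforts": joint torques, N m; "tool_pos": TCP position; "tool_rot": TCP orientation; "contact_force": force on the tool from outside, world axes, zero at the start; "torque": the same for the moment, N m; "opening": finger opening in m; "grip_force": force on a finger pad.
Only numpy, scipy, OpenCV 4.12 (cv2) and the standard library are available. Lean on these libraries where they do the work, as an engineer would, in place of code of your own. Each camera call takes 0.05 s, during which the arm holds its last target. There are 200 camera calls.

## Working session

There is one attempt and no reset: what is moved stays moved. The work goes in short steps, Python scripts to look and compute and a tool call to move; the robot and the scene stay as the last step left them, time stands still between calls to the robot, and variables do not carry over. Pictures are saved under pics/ and viewed, at most 10 in all, crops included, and the job is handed in when it is done.

Besides the shell and the picture viewer there is one more tool, called after ">>>" as a command line: name --argument value ..., lists and objects as JSON in quotes. arm_command: Moves the arm, as the interface text tells. Its arguments: {"type":"object","properties":{"fingers":{"type":"array","items":{"type":"number"}},"travel":{"type":"array","items":{"type":"array","items":{"type":"number"}}},"dr":{"type":"array","items":{"type":"array","items":{"type":"number"}}},"squeeze":{"type":"number"}},"required":["fingers","travel","dr"]}

```bash
mkdir -p pics; cat > h.py <<'E'
from cell import *
import numpy as np, cv2
def pts(c):
    v,u=np.mgrid[0:384,0:512]; z=c["z_map"]
    P=np.stack([(u-c["cx"])/c["fx"]*z,(v-c["cy"])/c["fy"]*z,z],-1)
    return (P-c["t"])@np.asarray(c["R"])
def ray(c,u,v,h):
    R=np.asarray(c["R"]);o=-R.T@c["t"];d=R.T@np.array([(u-c["cx"])/c["fx"],(v-c["cy"])/c["fy"],1])
    return o+d*(h-o[2])/d[2]
def proj(c,X):
    p=np.asarray(c["R"])@X+c["t"]; return p[0]/p[2]*c["fx"]+c["cx"],p[1]/p[2]*c["fy"]+c["cy"]
E
python3 - <<'E'
from h import *
import pickle
for n in("scene","top"):
    c=read_camera(n); cv2.imwrite(f"pics/{n}0.png",cv2.resize(c["color"],(800,600),interpolation=cv2.INTER_CUBIC)); pickle.dump(c,open(n+".pkl","wb"))
    print(n,-np.asarray(c["R"]).T@c["t"],c["fx"])
s=observe();print(s)
E
```

```text
scene [1.23680722 0.48380914 1.11916375] 449.1234564237923
top [ 0.57048845 -0.00297152  1.03233586] 375.4934433545194
{'time': 0.1, 'qpos': array([-1.25000776e+00,  3.42646894e-01,  1.52487694e+00,  1.50301306e-05,
        1.27537335e+00, -1.46003613e-01]), 'qvel': array([ 0.00105105, -0.00077376, -0.00139872,  0.00221946, -0.00071574,
        0.00020978]), 'joint_efforts': array([ 1.37298455e-03, -4.32004988e+01, -2.44695514e+01,  7.18829851e-02,
        5.26929356e-02, -3.18034904e-05]), 'tool_pos': array([ 0.23617859, -0.46850247,  0.22613319]), 'tool_rot': array([-3.14030410e+00, -2.04009804e-04,  4.66787659e-01]), 'contact_force': array([0.72647483, 0.50487865, 0.00681341]), 'torque': array([ 0.00920695, -0.00820038,  0.01037543]), 'grip_force': 0.0, 'opening': 0.09162421541656156}
```

View pics/scene0.png

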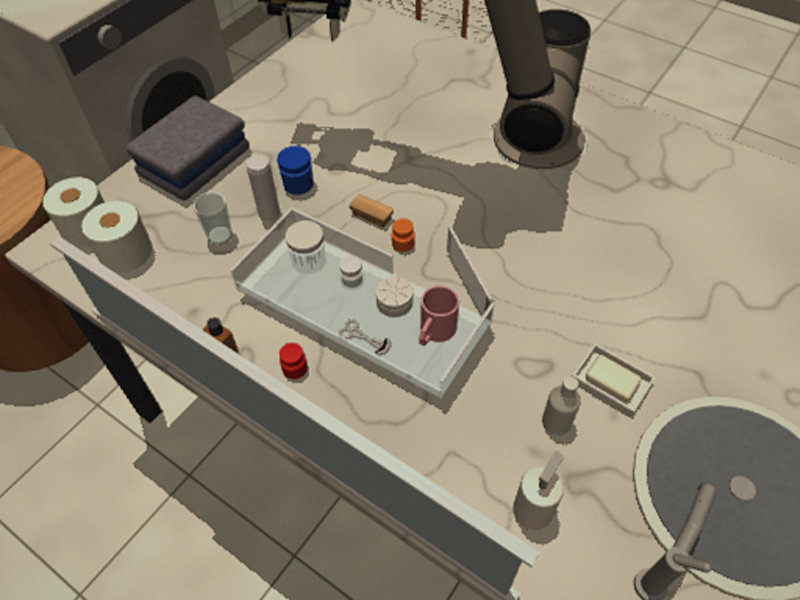

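View pics/top0.png

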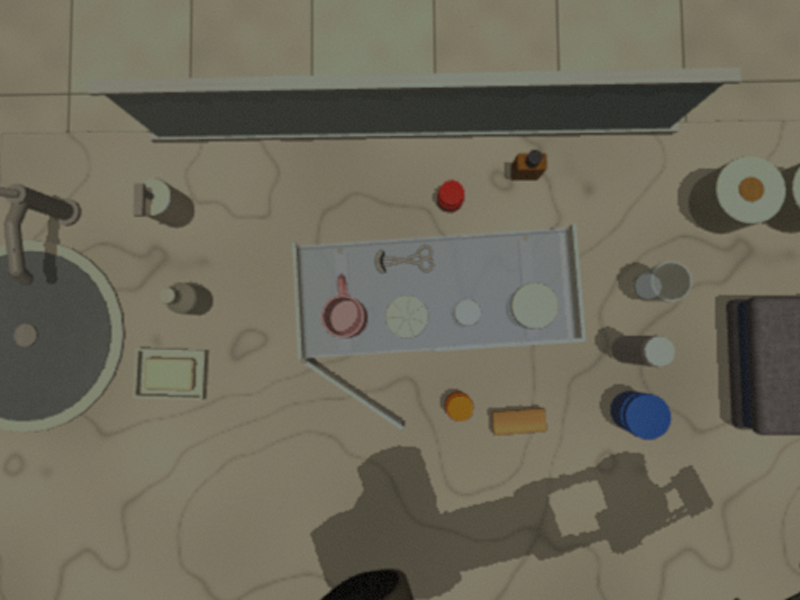

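The top view (800x600 scale) shows these candidates:
- **Tub:** white lid at (535,306). The blue tub at (643,415) is a look-alike.
- **Pill box:** lined lid at (407,317). The toilet rolls to the right are not meant.
- **Jar:** grey lid at (467,313). The orange jar at (459,405) and red jar at (451,195) are look-alikes.
- **Flap:** runs from (308,358) to (403,424). The mug is at (344,316).

In the scene view the tub is at (305,232), the jar at (350,265), the pill box at (394,290) and the mug at (440,312). I chose by the description. Next I measure the lids from both views.

```bash
python3 - <<'E'
from h import *
import pickle
T=pickle.load(open("top.pkl","rb"));S=pickle.load(open("scene.pkl","rb"));s=512/800
P=pts(T);Q=pts(S)
tops={"tub":((535,306),(305,232),.112,.036),"pill":((407,317),(394,287),.068,.035),"jar":((467,313),(350,262),.086,.0215)}
for n,(a,b,h,r) in tops.items():
    u,v=int(a[0]*s),int(a[1]*s)
    for nm,c,W,px in(("top",T,P,a),("scene",S,Q,b)):
        X=ray(c,px[0]*s,px[1]*s,h)
        near=(np.hypot(W[...,0]-X[0],W[...,1]-X[1])<r+.02)&(c["z_map"]>0)
        k=int(px[1]*s),int(px[0]*s)
        zt=np.median(W[k[0]-2:k[0]+3,k[1]-2:k[1]+3,2])
        m=near&(abs(W[...,2]-zt)<.006)
        cc=cv2.minEnclosingCircle(W[m][:,:2].astype(np.float32))
        print(n,nm,"z",zt.round(4),"mean",W[m].mean(0).round(4),"circ",np.round(cc[0],4),round(cc[1],4),m.sum())
for nm,c,a in(("hinge",T,(308,360)),("edge",T,(403,424)),("cornerBL",T,(297,246)),("BR",T,(573,228)),("FR",T,(581,338))):
    print(nm,ray(c,a[0]*s,a[1]*s,.085).round(4),P[int(a[1]*s),int(a[0]*s)].round(4))
for nm,a in(("hinge",(490,302)),("edge",(452,230))): print(nm,"scene",ray(S,a[0]*s,a[1]*s,.085).round(4))
im=cv2.resize(T["color"][140:290,180:390],None,fx=3.8,fy=3.8,interpolation=cv2.INTER_CUBIC)
cv2.imwrite("pics/crop.png",im[:600])
E
```

```text
tub top z 0.1108 mean [ 0.6179 -0.1913  0.1112] circ [ 0.6183 -0.192 ] 0.0368 698
tub scene z 0.1104 mean [ 0.6197 -0.1862  0.1109] circ [ 0.6192 -0.1889] 0.0388 374
pill top z 0.0676 mean [0.6046 0.0097 0.0681] circ [0.6046 0.0095] 0.035 576
pill scene z 0.0678 mean [0.6064 0.0146 0.068 ] circ [0.6038 0.0142] 0.0371 378
jar top z 0.0848 mean [ 0.6094 -0.0886  0.0847] circ [ 0.6093 -0.089 ] 0.0213 225
jar scene z 0.0852 mean [ 0.6103 -0.0842  0.0846] circ [ 0.6096 -0.0832] 0.0233 136
hinge [0.5349 0.1692 0.085 ] [0.5354 0.1724 0.0696]
edge [0.432  0.0169 0.085 ] [0.429  0.0198 0.0585]
cornerBL [0.7205 0.1876 0.085 ] [0.7235 0.1901 0.0732]
BR [ 0.7444 -0.2615  0.085 ] [ 0.748  -0.2616  0.0784]
FR [ 0.5664 -0.2693  0.085 ] [ 0.5672 -0.2719  0.0683]
hinge scene [0.5376 0.18   0.085 ]
edge scene [0.4293 0.0295 0.085 ]
```

View pics/crop.png

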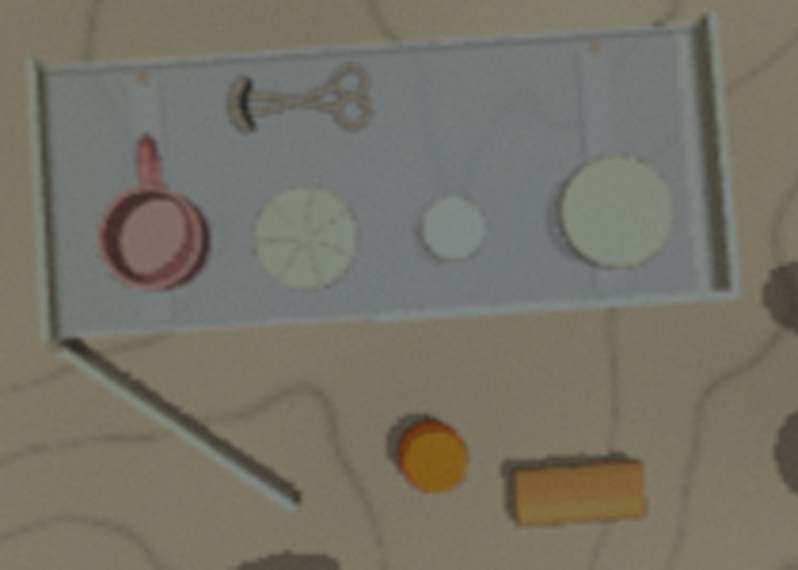

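The crop confirms the choices: tub lid at (617,212), jar at (453,228), pill box at (305,238), flap hinge at (65,345) and free edge at (295,500). The two views agree on the lid tops at 0.111, 0.068 and 0.085 m, to within 5 mm in the plane. I'll close the fingers and move above the tub.

>>> arm_command --fingers '[1,1,1,1,1,1,1,1]' --travel '[[0.04,-0.0067,0],[0.08,-0.0133,0],[0.12,-0.02,0],[0.16,-0.0267,0],[0.2,-0.0333,0],[0.24,-0.04,0],[0.28,-0.0467,0],[0.28,-0.0467,0]]' --dr '[[0,0,4],[0,0,8],[0,0,12],[0,0,16],[0,0,20],[0,0,23],[0,0,23],[0,0,23]]' --squeeze 5

```text
time: 0.77
tool_pos: [0.4699, -0.2964, 0.2262]
tool_rot: [-3.14, -0.002, 0.071]
contact_force: [-1.3, 0.1, -0.5]
opening: 0.0431
grip_force: 0.0
```

>>> arm_command --fingers '[1,1,1,1,1,1,1,1]' --travel '[[0.031,-0.019,0],[0.062,-0.038,0],[0.093,-0.058,0],[0.124,-0.077,0],[0.156,-0.097,0],[0.156,-0.097,0.035],[0.156,-0.097,0.07],[0.156,-0.097,0.07]]' --dr '[[0,0,0],[0,0,0],[0,0,0],[0,0,0],[0,0,0],[0,0,0],[0,0,0],[0,0,0]]'

```text
time: 1.43
tool_pos: [0.611, -0.1922, 0.1489]
tool_rot: [-3.135, 0.012, 0.067]
contact_force: [-1.4, 0.6, -1.6]
opening: 0.0006
grip_force: 0.0
```

```bash
python3 - <<'E'
from h import *
o=observe();print(o["tool_pos"],o["opening"],o["contact_force"])
c=read_camera("wrist");cv2.imwrite("pics/w1.png",c["color"]);print(observe()["tool_pos"], -np.asarray(c["R"]).T@c["t"])
P=pts(c);m=(abs(P[...,2]-.1108)<.005)&(np.hypot(P[...,0]-.6185,P[...,1]+.19)<.05)
print(m.sum(),cv2.minEnclosingCircle(P[m][:,:2].astype(np.float32)),P[m].mean(0))
E
```

```text
[ 0.61096829 -0.19216473  0.1488897 ] 0.0005549497948712716 [-1.38524187  0.63384861 -1.55027679]
[ 0.61211601 -0.19319319  0.15260429] [ 0.69498287 -0.18764119  0.30678675]
5173 ((0.6175493001937866, -0.19097653031349182), 0.036395683884620667) [ 0.62488835 -0.19048035  0.11213739]
```

View pics/w1.png

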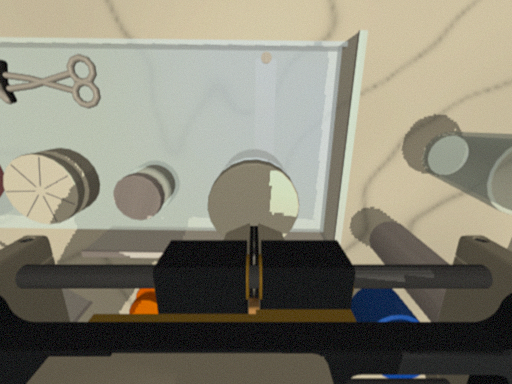

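The wrist view shows the tub lid centre at (253,203), with the fingertips just in front of it, and the jar and pill box to the left. I'll centre and lower to just above the lid.

>>> arm_command --fingers '[1,1,1,1,1,1]' --travel '[[0.006,-0.002,0],[0.006,-0.002,0.015],[0.006,-0.002,0.034],[0.006,-0.002,0.034],[0.006,-0.002,0.034],[0.006,-0.002,0.034]]' --dr '[[0,0,0],[0,0,0],[0,0,0],[0,0,0],[0,0,0],[0,0,0]]'

```text
time: 1.98
tool_pos: [0.6216, -0.1925, 0.1253]
tool_rot: [3.14, -0.003, 0.065]
contact_force: [0.1, 1.4, 1.1]
opening: 0.0005
grip_force: 0.0
```

>>> arm_command --fingers '[1,1,1,1,1,1,1,1]' --travel '[[-0.003,-0.001,0.005],[-0.003,-0.001,0.01],[-0.003,-0.001,0.012],[-0.003,-0.001,0.013],[-0.003,-0.001,0.014],[-0.003,-0.001,0.015],[-0.003,-0.001,0.016],[-0.003,-0.001,0.016]]' --dr '[[0,0,0],[0,0,0],[0,0,0],[0,0,0],[0,0,0],[0,0,0],[0,0,0],[0,0,0]]'

```text
time: 2.65
tool_pos: [0.6174, -0.191, 0.1066]
tool_rot: [3.142, 0.0, 0.065]
contact_force: [-1.5, -0.4, 2.2]
opening: 0.0007
grip_force: 0.9
```

>>> arm_command --fingers '[1,1,1]' --travel '[[0,0,0.001],[0,0,0.001],[0,0,0.001]]' --dr '[[0,0,0],[0,0,0],[0,0,0]]'

```text
time: 2.9
tool_pos: [0.6174, -0.191, 0.1056]
tool_rot: [3.142, 0.0, 0.065]
contact_force: [-0.7, 0.2, 1.6]
opening: 0.0007
grip_force: 0.9
```

>>> arm_command --fingers '[1,1,1]' --travel '[[0,0,0.001],[0,0,0.001],[0,0,0.001]]' --dr '[[0,0,0],[0,0,0],[0,0,0]]'

```text
time: 3.15
tool_pos: [0.6174, -0.191, 0.1046]
tool_rot: [3.142, 0.0, 0.065]
contact_force: [-1.7, -0.4, 2.6]
opening: 0.0008
grip_force: 0.9
```

>>> arm_command --fingers '[1,1,1]' --travel '[[0,0,0.0005],[0,0,0.0005],[0,0,0.0005]]' --dr '[[0,0,0],[0,0,0],[0,0,0]]'

```text
time: 3.4
tool_pos: [0.6174, -0.191, 0.1043]
tool_rot: [3.141, -0.0, 0.065]
contact_force: [-1.7, 0.2, 3.7]
opening: 0.0007
grip_force: 1.6
```

>>> arm_command --fingers '[1,1,1]' --travel '[[0,0,0.0005],[0,0,0.0005],[0,0,0.0005]]' --dr '[[0,0,0],[0,0,0],[0,0,0]]'

```text
time: 3.65
tool_pos: [0.6175, -0.191, 0.1043]
tool_rot: [3.141, -0.0, 0.065]
contact_force: [-3.6, 1.1, 6.8]
opening: 0.0007
grip_force: 3.0
```

The lid stopped at 0.1043 and the force rose, so the tub lid is home. I'll lift and cross to above the pill box.

>>> arm_command --fingers '[1,1,1,1,1,1,1,1]' --travel '[[0,0,-0.02],[0,0,-0.055],[0,-0.04,-0.055],[0,-0.08,-0.055],[0,-0.12,-0.055],[0,-0.16,-0.055],[0,-0.202,-0.055],[0,-0.202,-0.055]]' --dr '[[0,0,0],[0,0,0],[0,0,0],[0,0,0],[0,0,0],[0,0,0],[0,0,0],[0,0,0]]'

```text
time: 4.32
tool_pos: [0.6034, 0.018, 0.1585]
tool_rot: [-3.139, 0.0, 0.071]
contact_force: [-0.4, -0.2, -0.0]
opening: 0.0004
grip_force: 0.0
```

>>> arm_command --fingers '[1,1,1,1]' --travel '[[0,0,0],[0,0,0],[0,0,0],[0,0,0]]' --dr '[[0,0,0],[0,0,0],[0,0,0],[0,0,0]]'

```text
time: 4.65
tool_pos: [0.6044, 0.0091, 0.1585]
tool_rot: [3.141, 0.0, 0.063]
contact_force: [-0.4, -0.2, 0.9]
opening: 0.0003
grip_force: 0.0
```

```bash
python3 - <<'E'
from h import *
o=observe();print(o["tool_pos"],o["tool_rot"])
for n in("top","wrist"):
    c=read_camera(n);P=pts(c)
    for k,x,z,r in(("tub",(.6180,-.191),.1045,.05),("pill",(.6045,.011),.0676,.05),("jar",(.6093,-.088),.0848,.035)):
        m=(abs(P[...,2]-z)<.006)&(np.hypot(P[...,0]-x[0],P[...,1]-x[1])<r)
        if m.sum()>50: print(n,k,m.sum(),np.round(cv2.minEnclosingCircle(P[m][:,:2].astype(np.float32))[0],4),np.median(P[m],0).round(4))
E
```

```text
[0.60444682 0.00913483 0.15850054] [3.14141673e+00 3.02324414e-05 6.33955827e-02]
top tub 684 [ 0.6182 -0.1917] [ 0.6173 -0.1916  0.1041]
wrist tub 4521 [ 0.6169 -0.1899] [ 0.6195 -0.1827  0.1053]
wrist pill 3695 [0.6037 0.0103] [0.6063 0.0107 0.069 ]
wrist jar 1632 [ 0.6089 -0.0874] [ 0.6102 -0.0863  0.0858]
```

>>> arm_command --fingers '[1,1,1,1,1,1,1,1]' --travel '[[0,-0.001,0.025],[0,-0.001,0.05],[0,-0.001,0.07],[0,-0.001,0.08],[0,-0.001,0.08],[0,-0.001,0.08],[0,-0.001,0.08],[0,-0.001,0.08]]' --dr '[[0,0,0],[0,0,0],[0,0,0],[0,0,0],[0,0,0],[0,0,0],[0,0,0],[0,0,0]]'

```text
time: 5.42
tool_pos: [0.6052, 0.0114, 0.0803]
tool_rot: [3.141, -0.003, 0.065]
contact_force: [0.4, 0.5, 0.2]
opening: 0.0004
grip_force: 0.0
```

>>> arm_command --fingers '[1,1,1,1,1,1,1,1]' --travel '[[0,0,0.004],[0,0,0.007],[0,0,0.01],[0,0,0.011],[0,0,0.012],[0,0,0.013],[0,0,0.014],[0,0,0.014]]' --dr '[[0,0,0],[0,0,0],[0,0,0],[0,0,0],[0,0,0],[0,0,0],[0,0,0],[0,0,0]]'

```text
time: 6.08
tool_pos: [0.6042, 0.0116, 0.0646]
tool_rot: [3.142, 0.0, 0.065]
contact_force: [-0.2, -0.1, 1.2]
opening: 0.0002
grip_force: 0.7
```

Home should be about 0.0603.

>>> arm_command --fingers '[1,1,1,1,1]' --travel '[[0,0,0.001],[0,0,0.002],[0,0,0.003],[0,0,0.0035],[0,0,0.0035]]' --dr '[[0,0,0],[0,0,0],[0,0,0],[0,0,0],[0,0,0]]'

```text
time: 6.5
tool_pos: [0.6042, 0.0116, 0.061]
tool_rot: [3.142, 0.0, 0.065]
contact_force: [-0.6, 0.6, 1.4]
opening: 0.001
grip_force: 0.7
```

>>> arm_command --fingers '[1,1,1]' --travel '[[0,0,0.0007],[0,0,0.0007],[0,0,0.0007]]' --dr '[[0,0,0],[0,0,0],[0,0,0]]'

```text
time: 6.75
tool_pos: [0.6042, 0.0116, 0.0604]
tool_rot: [3.142, 0.0, 0.065]
contact_force: [0.1, 0.2, 2.2]
opening: 0.0004
grip_force: 0.7
```

>>> arm_command --fingers '[1,1,1]' --travel '[[0,0,0.0005],[0,0,0.0005],[0,0,0.0005]]' --dr '[[0,0,0],[0,0,0],[0,0,0]]'

```text
time: 7.0
tool_pos: [0.6042, 0.0116, 0.0603]
tool_rot: [3.141, -0.0, 0.065]
contact_force: [-2.0, 0.4, 4.5]
opening: 0.0006
grip_force: 2.4
```

The pill box lid is home: the tool stopped at 0.0603 and the force rose. Next is the jar.

>>> arm_command --fingers '[1,1,1,1,1,1,1,1]' --travel '[[0,0,-0.02],[0,0,-0.045],[0,0,-0.07],[-0.002,0.03,-0.07],[-0.002,0.06,-0.07],[-0.002,0.085,-0.07],[-0.002,0.0995,-0.07],[-0.002,0.0995,-0.07]]' --dr '[[0,0,0],[0,0,0],[0,0,0],[0,0,0],[0,0,0],[0,0,0],[0,0,0],[0,0,0]]'

```text
time: 7.67
tool_pos: [0.6088, -0.0909, 0.1296]
tool_rot: [3.141, 0.0, 0.062]
contact_force: [0.9, -0.6, -0.0]
opening: 0.0005
grip_force: 0.0
```

>>> arm_command --fingers '[1,1,1,1,1,1,1,1]' --travel '[[0,0,0.01],[0,0,0.025],[0,0,0.034],[0,0,0.034],[0,0,0.034],[0,0,0.034],[0,0,0.034],[0,0,0.034]]' --dr '[[0,0,0],[0,0,0],[0,0,0],[0,0,0],[0,0,0],[0,0,0],[0,0,0],[0,0,0]]'

```text
time: 8.33
tool_pos: [0.6091, -0.0877, 0.0967]
tool_rot: [3.141, -0.001, 0.066]
contact_force: [-0.4, 0.6, 0.8]
opening: 0.0003
grip_force: 0.0
```

```bash
python3 - <<'E'
from h import *
o=observe();print(o["tool_pos"],o["tool_rot"])
c=read_camera("wrist");P=pts(c);cv2.imwrite("pics/w2.png",c["color"])
for k,x,z,r in(("pill",(.6045,.011),.0605,.05),("jar",(.6093,-.088),.0848,.035)):
    m=(abs(P[...,2]-z)<.005)&(np.hypot(P[...,0]-x[0],P[...,1]-x[1])<r)
    if m.sum()>50: print(k,m.sum(),np.round(cv2.minEnclosingCircle(P[m][:,:2].astype(np.float32)),4) if 0 else cv2.minEnclosingCircle(P[m][:,:2].astype(np.float32)),np.median(P[m],0).round(4))
E
```

```text
[ 0.60913293 -0.08770236  0.09672747] [ 3.14110366e+00 -1.29390001e-03  6.56296527e-02]
pill 5824 ((0.6038474440574646, 0.010097024962306023), 0.03554224222898483) [0.6067 0.0094 0.061 ]
jar 1316 ((0.6100674867630005, -0.08784420788288116), 0.021232029423117638) [ 0.6197 -0.0869  0.0856]
```

View pics/w2.png

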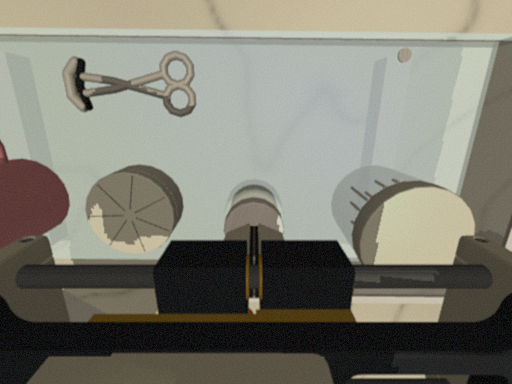

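The jar lid sits at (254,215), directly under the fingertips, with the pill box at (133,210) and the tub at (415,240), both seated. Pressing the jar.

>>> arm_command --fingers '[1,1,1,1,1,1,1,1]' --travel '[[0,0,0.005],[0,0,0.009],[0,0,0.011],[0,0,0.012],[0,0,0.013],[0,0,0.014],[0,0,0.015],[0,0,0.015]]' --dr '[[0,0,0],[0,0,0],[0,0,0],[0,0,0],[0,0,0],[0,0,0],[0,0,0],[0,0,0]]'

```text
time: 9.05
tool_pos: [0.6085, -0.0878, 0.0809]
tool_rot: [3.142, 0.0, 0.065]
contact_force: [-1.3, 0.0, 2.7]
opening: 0.0006
grip_force: 0.7
```

>>> arm_command --fingers '[1,1,1,1,1]' --travel '[[0,0,0.001],[0,0,0.002],[0,0,0.0025],[0,0,0.003],[0,0,0.003]]' --dr '[[0,0,0],[0,0,0],[0,0,0],[0,0,0],[0,0,0]]'

```text
time: 9.47
tool_pos: [0.6087, -0.0878, 0.0783]
tool_rot: [3.141, -0.0, 0.065]
contact_force: [-2.3, 0.4, 5.4]
opening: 0.0006
grip_force: 2.4
```

>>> arm_command --fingers '[1,1,1]' --travel '[[0,0,0.0005],[0,0,0.0005],[0,0,0.0005]]' --dr '[[0,0,0],[0,0,0],[0,0,0]]'

```text
time: 9.72
tool_pos: [0.6087, -0.0878, 0.0783]
tool_rot: [3.141, -0.0, 0.065]
contact_force: [-3.5, 0.1, 7.5]
opening: 0.0003
grip_force: 3.8
```

The jar lid is home at 0.0783. I'll lift and move in front of the flap.

>>> arm_command --fingers '[1,1,1,1,1,1,1,1]' --travel '[[0,0,-0.02],[0,0,-0.05],[0,0,-0.08],[-0.028,-0.024,-0.08],[-0.056,-0.048,-0.08],[-0.084,-0.072,-0.08],[-0.112,-0.096,-0.08],[-0.14,-0.12,-0.08]]' --dr '[[0,0,0],[0,0,0],[0,0,0],[0,0,0],[0,0,0],[0,0,0],[0,0,0],[0,0,0]]'

```text
time: 10.38
tool_pos: [0.4599, 0.0236, 0.1573]
tool_rot: [3.142, -0.001, 0.065]
contact_force: [1.4, 0.3, 0.3]
opening: 0.0007
grip_force: 0.0
```

>>> arm_command --fingers '[1,1,1,1,1,1]' --travel '[[-0.029,-0.025,0],[-0.058,-0.051,0],[-0.058,-0.051,0],[-0.058,-0.051,0],[-0.058,-0.051,0],[-0.058,-0.051,0]]' --dr '[[0,0,0],[0,0,0],[0,0,0],[0,0,0],[0,0,0],[0,0,0]]'

```text
time: 10.88
tool_pos: [0.4011, 0.0695, 0.1576]
tool_rot: [3.141, -0.001, 0.065]
contact_force: [-0.1, 1.1, 0.3]
opening: 0.0004
grip_force: 0.0
```

```bash
python3 - <<'E'
from h import *
o=observe();print(o["tool_pos"],o["tool_rot"])
c=read_camera("scene");P=pts(c)
cv2.imwrite("pics/s2.png",cv2.resize(c["color"][120:270,140:340],(800,600),interpolation=cv2.INTER_CUBIC))
for k,x,z,r in(("tub",(.6180,-.191),.1041,.05),("pill",(.6045,.011),.0605,.05),("jar",(.6093,-.088),.0784,.035)):
    m=(abs(P[...,2]-z)<.004)&(np.hypot(P[...,0]-x[0],P[...,1]-x[1])<r)
    print(k,m.sum(),np.median(P[m],0).round(4))
E
```

```text
[0.40114169 0.06945222 0.15763657] [ 3.14128908e+00 -1.34832763e-03  6.47612710e-02]
tub 338 [ 0.6199 -0.1853  0.104 ]
pill 351 [0.6049 0.0146 0.0604]
jar 125 [ 0.61   -0.0847  0.0783]
```

View pics/s2.png

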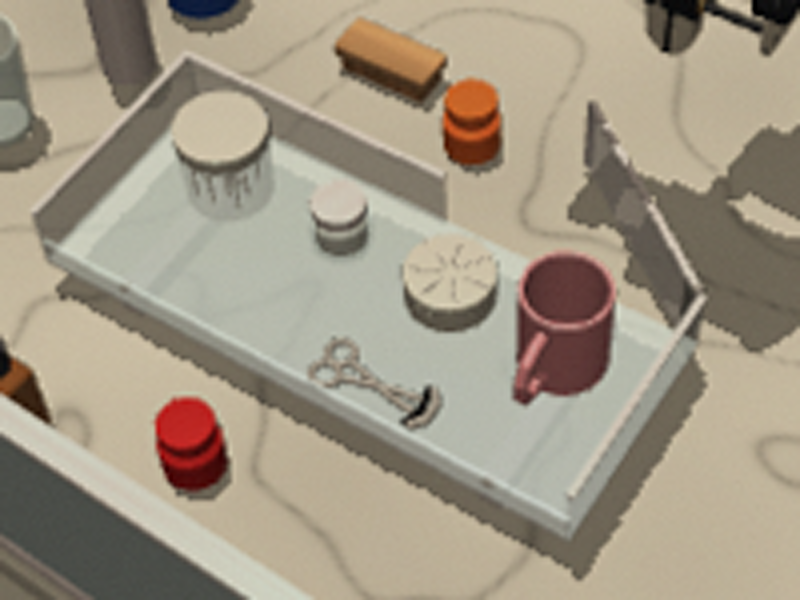

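The crop shows all three lids seated and nothing moved: tub (222,130), jar (338,205) and pill box (450,275). The flap is open at (590,105)–(700,295), with the gripper out in front of it. I'll lower and push slowly away from the robot.

>>> arm_command --fingers '[1,1,1,1,1,1,1]' --travel '[[0,0,0.03],[0,0,0.06],[0,0,0.093],[0,0,0.093],[0,0,0.093],[0.01,0,0.093],[0.02,0,0.093]]' --dr '[[0,0,0],[0,0,0],[0,0,0],[0,0,0],[0,0,0],[0,0,0],[0,0,0]]'

```text
time: 11.52
tool_pos: [0.4215, 0.0709, 0.0663]
tool_rot: [3.141, -0.002, 0.065]
contact_force: [-0.0, 0.1, 1.0]
opening: 0.001
grip_force: 0.0
```

>>> arm_command --fingers '[1,1,1,1,1,1,1,1]' --travel '[[0.012,0,0],[0.024,0,0],[0.036,0,0],[0.048,0,0],[0.06,0,0],[0.072,0,0],[0.084,0,0],[0.084,0,0]]' --dr '[[0,0,0],[0,0,0],[0,0,0],[0,0,0],[0,0,0],[0,0,0],[0,0,0],[0,0,0]]'

```text
time: 12.18
tool_pos: [0.5075, 0.0763, 0.0671]
tool_rot: [3.141, -0.006, 0.065]
contact_force: [0.1, -1.0, 0.3]
opening: 0.0007
grip_force: 0.0
```

>>> arm_command --fingers '[1,1,1,1,1]' --travel '[[0.005,0,0],[0.01,0,0],[0.015,0,0],[0.02,0,0],[0.02,0,0]]' --dr '[[0,0,0],[0,0,0],[0,0,0],[0,0,0],[0,0,0]]'

```text
time: 12.6
tool_pos: [0.5248, 0.078, 0.0648]
tool_rot: [3.141, -0.001, 0.065]
contact_force: [0.5, -0.7, -0.2]
opening: 0.0005
grip_force: 0.0
```

>>> arm_command --fingers '[1,1,1,1]' --travel '[[0.001,0,0],[0.002,0,0],[0.003,0,0],[0.003,0,0]]' --dr '[[0,0,0],[0,0,0],[0,0,0],[0,0,0]]'

```text
time: 12.93
tool_pos: [0.5252, 0.0782, 0.0643]
tool_rot: [3.142, 0.003, 0.065]
contact_force: [-3.6, -0.2, 4.1]
opening: 0.0002
grip_force: 2.4
```

>>> arm_command --fingers '[1,1]' --travel '[[0.001,0,0],[0.001,0,0]]' --dr '[[0,0,0],[0,0,0]]'

```text
time: 13.1
tool_pos: [0.5252, 0.0782, 0.0642]
tool_rot: [3.142, 0.005, 0.065]
contact_force: [-7.6, -1.1, 5.6]
opening: 0.0007
grip_force: 4.0
```

>>> arm_command --fingers '[1,1,1,1,1,1,1,1]' --travel '[[-0.01,0,0],[-0.03,0,0],[-0.06,0,0],[-0.09,0,0],[-0.12,0,0],[-0.13,0,-0.03],[-0.13,0,-0.06],[-0.13,0,-0.09]]' --dr '[[0,0,0],[0,0,0],[0,0,0],[0,0,0],[0,0,0],[0,0,0],[0,0,0],[0,0,0]]'

```text
time: 13.77
tool_pos: [0.3967, 0.0698, 0.1555]
tool_rot: [-3.142, 0.001, 0.065]
contact_force: [0.8, 0.1, -0.6]
opening: 0.0006
grip_force: 0.0
```

```bash
python3 - <<'E'
from h import *
o=observe();print(o["tool_pos"],o["contact_force"])
c=read_camera("top");P=pts(c)
cv2.imwrite("pics/t2.png",cv2.resize(c["color"][130:290,180:390],(788,600),interpolation=cv2.INTER_CUBIC))
for k,x,z,r in(("tub",(.6180,-.191),.1041,.05),("pill",(.6045,.011),.0605,.05),("jar",(.6093,-.088),.0784,.035)):
    m=(abs(P[...,2]-z)<.004)&(np.hypot(P[...,0]-x[0],P[...,1]-x[1])<r)
    print(k,m.sum(),np.median(P[m],0).round(4))
E
```

```text
[0.39672533 0.06978512 0.15552318] [ 0.77114131  0.10789812 -0.60234885]
tub 668 [ 0.6173 -0.1917  0.1042]
pill 559 [0.6056 0.0102 0.0603]
jar 217 [ 0.6093 -0.0887  0.0784]
```

View pics/t2.png

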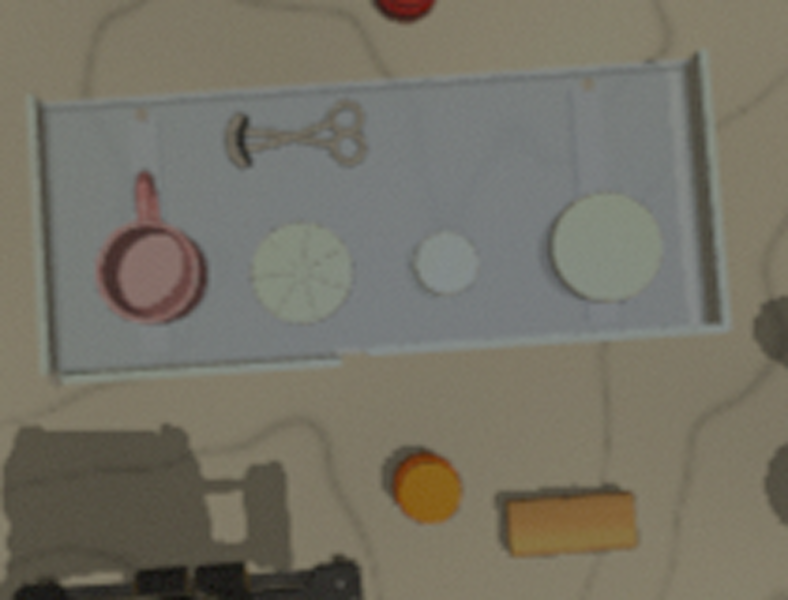

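The flap lies along the front from (60,378) to (340,362), shut and parallel to the shelf. The lids are home, nothing has shifted, and the arm is clear.

```bash
python3 -c "
from cell import *
print(hand_in())"
```

```text
the job is handed in; nothing more can be done
None
```

I pressed home the tub, pill box and jar lids in that order, then pushed the flap shut; the final picture shows nothing shifted, and I handed the job in after about 14 s of robot time (no verdict was returned).

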